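# Swap the sugar at the back of the hotel tea tray

### The arm

A 6-joint arm with a two-finger parallel gripper is mounted at the origin on the work surface. World frame = base frame: x ahead of the robot, y to its left, z up, the work surface at z = 0. Lengths are in m, angles in rad, forces in N, time in s.
With the tool pointing down it reaches from about 0.35 to 0.775 m from the base axis. Payload 7.3 kg.
Tool frame: the origin (TCP) lies between the finger pads; the fingertips stand 8 mm ahead of it and the grasp point (between the pads) lies 11 mm behind it (robot.nose_length is the distance from the TCP to the fingertips, in m); z points along the fingers, y is the line along which they close (so a half turn about z gives the same grasp; the last joint's range is limited). The gripper opens to 92 mm and grips with 3 to 60 N. Pads are 19 mm wide; open, the fingers measure 130 mm over their backs; the gripper's body (75 mm by 190 mm) begins 47 mm behind the grasp point.
Start: joints at [1.124, 0.342, 1.524, -0, 1.275, -0.146], TCP at [0.156, 0.501, 0.235] pointing down, gripper open.
Joint ranges: [-2.53, 2.53], [-0.77, 2.02], [0.04, 2.7], [-1, 4.14], [0.28, 2.66], [-3.11, 3.11]. Speed limits (rad/s): [2.57, 2.57, 3.14, 3.14, 3.14, 3.14].

### API

Orientations are given as [roll, pitch, yaw] about the fixed x, y, z axes, in that order (R = Rz(yaw) Ry(pitch) Rx(roll)).
In Python, from cell import robot gives the robot as it stands. The module is installed in compiled form; this text tells all that it offers.
- The arm moves only by the shell command python3 -m jog 'ROWS' [FORCE]. ROWS is JSON, a list that holds one entry, the list of rows, each a list of 5 numbers: the gripper's target within -1 to 1 (fully open at 1, half-way at 0, shut at -1), then the shift along the tool's x, y, z in m, then the turn about the tool's z in rad. A call has 1 to 5 rows; each row is the pose to reach, as a shift and turn from the pose commanded when the call began, along the tool's axes at that moment; what a row does not reach only later rows make up. A row lasts 1/12 s, in which the tool goes at most 41.7 mm and 7.16 degrees, less where a joint would pass 70% of its speed; a pose out of reach is approached as far as the arm can. A call with a gripper value outside its range is refused whole. The fingers move at their own pace and stop on an object; FORCE is the grip in N (left out, the last holds). Time passes only in rows, so rows that repeat a pose let the fingers close. It gives the time, the measured TCP pose, the force, the opening and the grip force at its end, in the units of the state.
- robot.observe(): the state, without advancing time (a new reading comes with each control period).
- robot.read_camera(name): name is "scene" or "top" or "wrist"; returns the picture (420x560x3 uint8, red, green, blue); there is no depth.
- robot.camera_model(name): a dict with "camera_matrix" (3x3 intrinsics, pixels), "position" and "attitude" of the camera in the world; the wrist camera has in their place "mount" (4x4, takes a point from camera to tool coordinates, whose origin is the TCP and whose axes are the flange's). Camera axes: x right, y down, z forward; pixel columns grow to the right and rows downward; lengths in m; the calibration is good to about 2 mm. A picture is of the moment at which its call begins: read the wrist's pose just before it. camera_model takes no time and is no camera call.
- robot.hand_in(): hands the job in; it is judged then, once.
The state is a dict: "time": time; "qpos": joint angles; "qvel": joint speeds; "joint_efforts": joint torques, N m; "tool_pos": TCP position; "tool_rot": TCP orientation; "contact_force": force on the tool from outside, world axes, zero at the start; "torque": the same for the moment, N m; "opening": finger opening in m; "grip_force": force on a finger pad.
Only numpy, scipy, OpenCV 4.12 (cv2) and the standard library are available. Lean on these libraries where they do the work, as an engineer would, in place of code of your own. Each camera call takes 0.05 s, during which the arm holds its last target. There are 200 camera calls.

### The job

Change the sugar on the tea tray. First move the tumbler and the square tin that stand in front of the organiser's niche over to the cork mat; then lift the empty open bowl out of the niche and stand it in the middle of the saucer, put the full lidded pot in the niche exactly where the bowl was, and finally put the tumbler and the tin back, each on the very spot where it stood at the start. Keep everything upright and leave the stirrer cup alone.

Things in the scene. Friction and masses are not known exactly. Their poses are not given: they have to be found in the camera images.
- tray: Fixed white tray, brass-trimmed, 346 x 222 mm, yaw up to 17 deg either way; origin at its centre on the table top; x axis from front (robot side) to back. Floor 6 mm, rim 14 mm above the table. Dark wooden organiser at its back, 51 mm high: niche open to front and top at tray x 55 to 151, y -38 to 38 mm, between side bins. Two grey rings mark places at tray (-60, 0) and (14, 0) mm; 75 mm clear to their sides.
- tumbler: Upturned white tumbler (closed end up), round, 62 mm across at the foot lip (lowest 6 mm), above that tapering from 59 to 56 mm, 90 mm high, about 0.22 kg; origin at the centre of its underside, z up. Starts on one of the two ringed places of the tray, front or rear; tumbler and tin are only about 13 mm apart there, so take them from the sides of the file.
- tin: Square tin, bare metal with a dark lid, 56 x 56 mm and 95 mm high, about 0.2 kg; origin at the centre of its underside, its x and y axes square to its sides, roughly along the tray's axes at the start. Starts on the other ringed place of the tray.
- bowl: Empty open white sugar bowl, round, 56 mm outside diameter, straight sides, 50 mm high, wall 4 mm; about 0.15 kg; origin at the centre of its underside, z up. Starts in the niche, near tray (85, 0) mm; only about 12 mm separate it from the thing standing in front of it, so it must be taken front to back once that is gone.
- pot: Full sugar pot, white and round, 56 mm in diameter, with a flat pale wooden lid (54 mm in diameter, top at 50 mm) that is fixed to it and has a small knob (16 mm in diameter, top at 62 mm); about 0.2 kg; origin at the centre of its underside, z up. Starts on the table beside the tray.
- mat: Flat cork mat, fixed to the table, 110 mm along its x, 190 mm along its y, 4 mm thick; origin at its centre on the table top. Room for the tumbler and the tin side by side along y.
- saucer: White saucer, fixed to the table, 124 mm across the rim, flat floor about 85 mm across and 5 mm above the table, rim 12 mm above the table; origin at its centre on the table top.
- stirrers: Bystander, not to be disturbed: open steel cup, 68 mm across, 75 mm high, with thin wooden stirrers in it that stick up to 112 mm; loose; origin at the centre of its underside.
There are look-alikes about, which are no part of the job. What is shaped like the pot but purple or turquoise is not meant.

How it is judged:
By the outcome, as a careful person would: the job done as asked, in the order asked, and still so for the second after the job is handed in, with the robot touching nothing.
It also fails if it takes over 139 s, if anything falls off the work surface, if the arm or the gripper's body presses on something with over 40 N, if the wrist force passes 120 N, or if a joint passes its speed limit or range.

## Working session

There is one attempt and no reset: what is moved stays moved. The work goes in short steps, Python scripts to look and compute and a shell command to move; the robot and the scene stay as the last step left them, time stands still between calls to the robot, and variables do not carry over. Pictures are saved under pics/ and viewed, at most 14 in all, crops included, and the job is handed in when it is done.

```bash
mkdir -p pics; python3 - <<'E'
from cell import robot
import cv2,numpy as np
s=robot.observe();print({k:np.round(v,3).tolist() for k,v in s.items()})
for n in ["scene","top"]:
    im=robot.read_camera(n);cv2.imwrite(f"pics/{n}0.png",im[:,:,::-1])
    m=robot.camera_model(n);print(n,{k:np.round(v,4).tolist() for k,v in m.items()})
print(robot.camera_model("wrist"))
E
```

```text
{'time': 0.0, 'qpos': [1.124, 0.343, 1.525, -0.0, 1.275, -0.146], 'qvel': [-0.001, 0.0, 0.0, 0.001, 0.001, 0.0], 'joint_efforts': [-0.003, -43.122, -24.423, 0.072, 0.056, -0.0], 'tool_pos': [0.155, 0.501, 0.234], 'tool_rot': [-3.14, -0.0, 2.841], 'contact_force': [0.888, 0.125, -0.008], 'torque': [-0.002, -0.019, 0.021], 'grip_force': 0.0, 'opening': 0.092}
scene {'camera_matrix': [[525.5745, 0.0, 278.7778], [0.0, 525.5745, 212.3452], [0.0, 0.0, 1.0]], 'position': [1.0007, -0.6002, 1.0328], 'attitude': [-2.456, -0.0037, 0.688]}
top {'camera_matrix': [[496.7873, 0.0, 282.4396], [0.0, 496.7873, 206.9457], [0.0, 0.0, 1.0]], 'position': [0.385, 0.0599, 1.2591], 'attitude': [-3.0373, -0.0265, -1.5858]}
{'camera_matrix': array([[303.35611463,   0.        , 275.06705144],
       [  0.        , 303.35611463, 216.73870685],
       [  0.        ,   0.        ,   1.        ]]), 'mount': array([[ 3.74762122e-04, -9.69322354e-01, -2.45792663e-01,
         6.59427292e-02],
       [ 9.99999781e-01,  4.97126663e-04, -4.35789845e-04,
        -5.22564998e-04],
       [ 5.44610925e-04, -2.45792446e-01,  9.69322329e-01,
        -1.51364856e-01],
       [ 0.00000000e+00,  0.00000000e+00,  0.00000000e+00,
         1.00000000e+00]])}
```

View pics/top0.png

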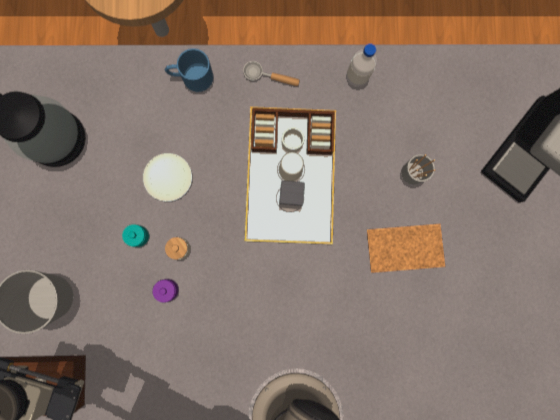

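View pics/scene0.png

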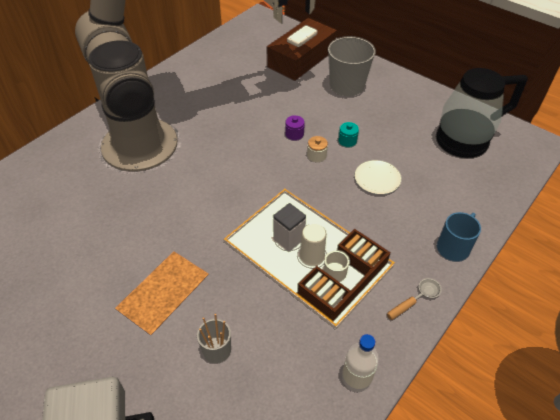

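Top view: the tin is at (291,195) on the front ring, the tumbler at (291,165) on the rear ring, and the bowl at (291,141) in the niche. The saucer is at (167,177), the mat at (406,248) and the stirrers at (420,170).

There are three pot candidates: (177,249) white/tan with a pale wooden lid, (165,291) purple and (135,236) turquoise. The one at (177,249) fits the description. I'll confirm it in a crop.

```bash
cat > h.py <<'E'
import cv2,numpy as np
from scipy.spatial.transform import Rotation as Ro
from cell import robot
def pose(name,s=None):
    m=robot.camera_model(name);K=m["camera_matrix"]
    if name!="wrist": return K,Ro.from_euler("xyz",m["attitude"]).as_matrix(),np.array(m["position"])
    R=Ro.from_euler("xyz",s["tool_rot"]).as_matrix();M=m["mount"]
    return K,R@M[:3,:3],R@M[:3,3]+np.array(s["tool_pos"])
def ray(p,uv,z):
    K,R,t=p;uv=np.atleast_2d(np.asarray(uv,float))
    d=np.c_[uv,np.ones(len(uv))]@np.linalg.inv(K).T@R.T
    return (t+d*((z-t[2])/d[:,2])[:,None])[:,:2]
def px(p,X):
    K,R,t=p;c=(np.atleast_2d(X)-t)@R@K.T
    return c[:,:2]/c[:,2:]
def big(mask,box=None):
    m=mask.astype(np.uint8)
    if box: w=np.zeros_like(m);x0,y0,x1,y1=box;w[y0:y1,x0:x1]=1;m=m*w
    cs,_=cv2.findContours(m,cv2.RETR_EXTERNAL,cv2.CHAIN_APPROX_NONE)
    return max(cs,key=cv2.contourArea)[:,0,:]
def circ(P):
    A=np.c_[2*P,np.ones(len(P))];x=np.linalg.lstsq(A,(P**2).sum(1),rcond=None)[0]
    return x[:2],np.sqrt(x[2]+x[:2]@x[:2])
def rect(P):
    (c,wh,a)=cv2.minAreaRect((P*1000).astype(np.float32));return np.round(c,1),np.round(wh,1),round(a,2)
E
python3 - <<'E'
from h import *
im=cv2.imread("pics/top0.png");p=pose("top");hsv=cv2.cvtColor(im,cv2.COLOR_BGR2HSV)
H,S,V=cv2.split(hsv)
c=big(S>110,(355,210,460,285));print("mat",rect(ray(p,c,.004)))
c=big(V>150,(130,140,205,215));print("saucer",circ(ray(p,c,.012)))
c=big((S>70),(235,95,350,255));print("tray",rect(ray(p,c,.010)))
c=big((V<110),(272,180,312,212));print("tinlid",rect(ray(p,c,.101)))
c=big((V>130)|(S>80),(160,232,195,266));print("pot",circ(ray(p,c,.050)))
c=big((V>20)&(abs(V.astype(int)-V[200,380])>25),(395,150,440,190));print("stir",circ(ray(p,c,.075)))
a=cv2.resize(im[100:250,240:345],None,fx=4,fy=4,interpolation=2)
b=cv2.resize(im[220:310,115:200],None,fx=4,fy=4,interpolation=2)
o=np.zeros((600,a.shape[1]+b.shape[1],3),np.uint8);o[:,:a.shape[1]]=a;o[:b.shape[0],a.shape[1]:]=b
cv2.imwrite("pics/crop1.png",o)
E
```

```text
mat (array([ 408.4, -286.1]), array([109.3, 189.6]), 3.69)
saucer (array([0.5959019 , 0.31599249]), np.float64(0.061539172553809064))
tray (array([599.3,   2.8]), array([224. , 348.8]), 87.1)
tinlid (array([535.4,   6. ]), array([54.1, 69. ]), 84.02)
pot (array([0.41362007, 0.28193151]), np.float64(0.046490091712112394))
stir (array([ 0.59168819, -0.30151816]), np.float64(0.029168883421375618))
```

View pics/crop1.png

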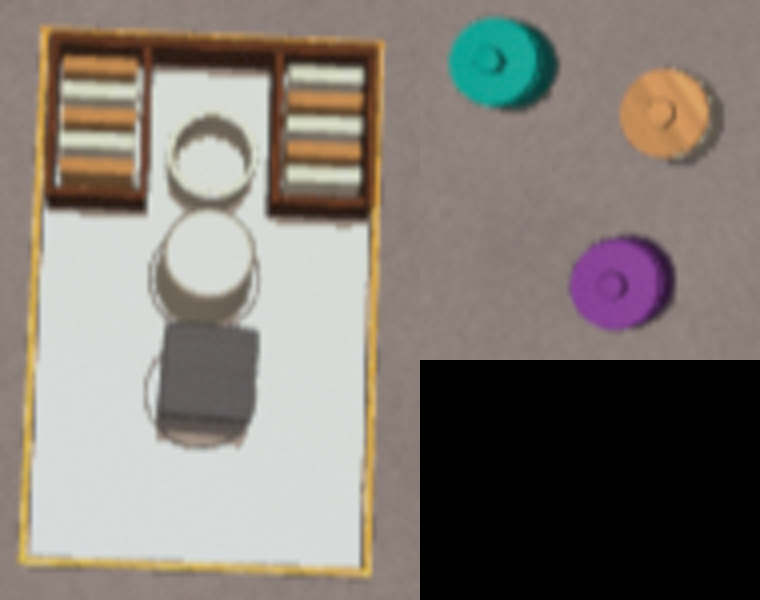

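The crop confirms it: the pot at (177,249) is the one with the wood-grain lid and white body. The other two are turquoise and purple throughout, so they're look-alikes. Next I move to an observation pose over the tray.

```bash
cat >> h.py <<'E'
def go(x,y,z,yaw=None):
    "shift in current tool axes (mm) and turn about tool z (rad)"
    s=robot.observe();R=Ro.from_euler("xyz",s["tool_rot"]).as_matrix()
    d=R.T@(np.array([x,y,z])-s["tool_pos"])*1000
    cur=np.arctan2(R[1,0],R[0,0]);t=0 if yaw is None else -((yaw-cur+np.pi)%(2*np.pi)-np.pi)
    print("t",s["time"],"shift mm",d.round(1),"turn",round(t,4),"yaw",round(cur,4))
E
python3 -c "
from h import *
go(.58,.003,.30,3.091)"
```

```text
t 0.1 shift mm [-553.1 -350.   -65.5] turn -0.2502 yaw 2.8408
```

```bash

python3 -m jog '[[[1,-0.033,-0.021,-0.004,0],[1,-0.066,-0.042,-0.008,0],[1,-0.099,-0.063,-0.012,0],[1,-0.132,-0.084,-0.016,0],[1,-0.165,-0.105,-0.02,0]]]'
python3 -m jog '[[[1,-0.033,-0.021,-0.004,0],[1,-0.066,-0.042,-0.008,0],[1,-0.099,-0.063,-0.012,0],[1,-0.132,-0.084,-0.016,0],[1,-0.165,-0.105,-0.02,0]]]'
python3 -m jog '[[[1,-0.033,-0.021,-0.004,0],[1,-0.066,-0.042,-0.008,0],[1,-0.099,-0.063,-0.012,0],[1,-0.132,-0.084,-0.016,0],[1,-0.165,-0.105,-0.02,0]]]'
python3 -m jog '[[[1,-0.029,-0.018,-0.003,-0.1],[1,-0.058,-0.035,-0.006,-0.2],[1,-0.058,-0.035,-0.006,-0.25],[1,-0.058,-0.035,-0.006,-0.25],[1,-0.058,-0.035,-0.006,-0.25]]]'
python3 - <<'E'
from h import *
s=robot.observe();im=robot.read_camera("wrist")[:,:,::-1];cv2.imwrite("pics/w1.png",im)
np.save("w1.npy",np.r_[s["tool_pos"],s["tool_rot"]]);print(np.load("w1.npy").round(4))
E
```

```text
time: 0.52
tool_pos: [0.2825, 0.3507, 0.2546]
tool_rot: [-3.141, -0.0, 2.842]
contact_force: [0.3, 0.6, -0.5]
opening: 0.0915
grip_force: 0.0
time: 0.93
tool_pos: [0.4092, 0.2013, 0.2748]
tool_rot: [3.142, -0.0, 2.841]
contact_force: [0.9, 0.3, 0.6]
opening: 0.0919
grip_force: 0.0
time: 1.35
tool_pos: [0.5357, 0.0521, 0.2946]
tool_rot: [3.142, -0.001, 2.841]
contact_force: [0.7, 0.6, 0.3]
opening: 0.0921
grip_force: 0.0
time: 1.77
tool_pos: [0.5796, 0.0034, 0.3]
tool_rot: [3.141, -0.002, 3.089]
contact_force: [-0.2, 0.2, -0.1]
opening: 0.0917
grip_force: 0.0
[ 5.7960e-01  3.4000e-03  3.0000e-01  3.1411e+00 -1.7000e-03  3.0885e+00]
```

View pics/w1.png

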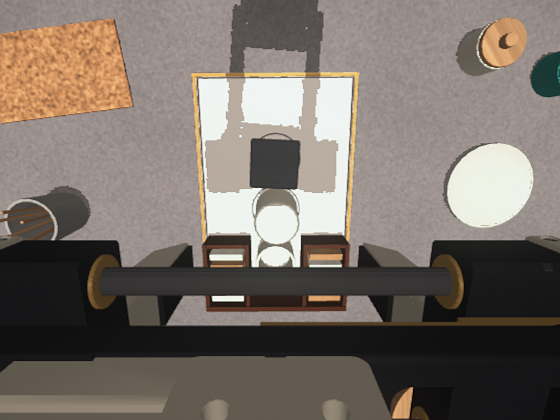

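The wrist view shows the tin lid at (275,163), the tumbler top at (277,220), the bowl partly hidden at (276,258), and the front tray corners at (193,74) and (358,74). I'll measure these in both views.

```bash
python3 - <<'E'
from h import *
w=np.load("w1.npy");s=dict(tool_pos=w[:3],tool_rot=w[3:]);p=pose("wrist",s)
im=cv2.imread("pics/w1.png");H,S,V=cv2.split(cv2.cvtColor(im,cv2.COLOR_BGR2HSV))
c=big(V<75,(240,128,312,192));print("tinlid w",rect(ray(p,c,.101)))
g=cv2.cvtColor(im,cv2.COLOR_BGR2GRAY)
print(g[195:246:3,277]); print(g[222,248:306:3])
t=pose("top");it=cv2.imread("pics/top0.png");gt=cv2.cvtColor(it,cv2.COLOR_BGR2GRAY)
def edgefit(gray,p,c0,z,rr,a0,a1,pol=1):
    # radial strongest edge around c0 at radius range (px), keep angles
    P=[]
    for a in np.deg2rad(np.arange(a0,a1,6)):
        r=np.arange(rr[0],rr[1],.25);u=c0[0]+r*np.cos(a);v=c0[1]+r*np.sin(a)
        q=cv2.remap(gray.astype(np.float32),u.astype(np.float32)[None],v.astype(np.float32)[None],1)[0]
        d=pol*np.gradient(q);P.append([u[d.argmax()],v[d.argmax()]])
    W=ray(p,P,z);c,R=circ(W)
    for _ in range(3):
        e=abs(np.linalg.norm(W-c,axis=1)-R);k=e<max(.0015,1.5*np.median(e));c,R=circ(W[k])
    return c.round(4),R.round(4),k.sum()
print("tumbler w",edgefit(g,p,(277,222),.096,(14,28),0,360,-1))
print("tumbler t",edgefit(gt,t,(292,163),.096,(8,14),0,360,-1))
print("bowl t",edgefit(gt,t,(292.8,140),.056,(9,14),-180,180,-1))
print("saucer w",edgefit(g,p,(489,184),.012,(35,52),0,360,-1))
hs=cv2.cvtColor(it,cv2.COLOR_BGR2HSV)
c=big(hs[:,:,1]>120,(160,232,195,266));print("pot t",circ(ray(t,c,.050)),len(c))
c=big((S>120),(475,10,528,72));print("pot w",circ(ray(p,c,.050)),len(c))
# tray rim corners from wrist, front edge & sides (outer)
c=big((S>90)&(V>100),(185,66,368,235));W=ray(p,c,.014)*1000
print("tray w bbox",W.min(0),W.max(0),rect(W/1000))
x0,y0=W[W[:,0]<W[:,0].min()+30].mean(0),0
l=W[(W[:,0]<W[:,0].min()+6)];print("front edge fit",np.polyfit(l[:,1],l[:,0],1))
print("predict rear/front/bowl", [(np.array([.5993,.0028])+np.array([np.cos(-.0506),np.sin(-.0506)])*d).round(4) for d in (.014,-.06,.085)])
E
```

```text
tinlid w (array([540.1,   4.2]), array([55.2, 56.1]), 83.84)
[118 119 126 166 244 242 242 242 242 242 242 242 242 242 242 242 237]
[242 242 146 245 242 242 242 242 242 242 242 242 242 242 242 242 241 208
 242 242]
tumbler w (array([0.6121, 0.0026]), np.float64(0.0254), np.int64(53))
tumbler t (array([0.6112, 0.0036]), np.float64(0.0254), np.int64(57))
bowl t (array([ 0.6791, -0.0072]), np.float64(0.0286), np.int64(41))
saucer w (array([0.5952, 0.3149]), np.float64(0.0617), np.int64(59))
pot t (array([0.41513348, 0.28518644]), np.float64(0.024566244788763035)) 59
pot w (array([0.41552168, 0.28268472]), np.float64(0.026312823707057457)) 136
tray w bbox [ 421.26697774 -110.99233806] [656.40366559 122.24334148] (array([538.3,   4.9]), array([223.5, 225. ]), 86.99)
front edge fit [3.41783904e-02 4.26640569e+02]
predict rear/front/bowl [array([0.6133, 0.0021]), array([0.5394, 0.0058]), array([ 0.6842, -0.0015])]
```

```bash
python3 -c "
from h import *
go(.540,.005,.055,3.034)"
```

```text
t 1.8167 shift mm [ 39.2  -1.  245.4] turn 0.0554 yaw 3.0894
```

```bash

python3 -m jog '[[[1,0.02,0,0.03,0.03],[1,0.039,-0.001,0.065,0.055],[1,0.039,-0.001,0.1,0.055],[1,0.039,-0.001,0.13,0.055],[1,0.039,-0.001,0.14,0.055]]]' | head -3
python3 -m jog '[[[1,0,0,0,0],[1,0,0,0,0]]]' | head -3
python3 -c "
from h import *
go(.540,.005,.055,3.034)
s=robot.observe();im=robot.read_camera('scene');cv2.imwrite('pics/s1.png',cv2.resize(im[150:330,200:440,::-1],None,fx=3,fy=3))"
```

```text
time: 2.23
tool_pos: [0.5378, 0.0058, 0.1571]
tool_rot: [3.141, -0.007, 3.036]
time: 2.4
tool_pos: [0.5415, 0.0048, 0.1618]
tool_rot: [3.141, 0.001, 3.036]
t 2.4 shift mm [  1.6   0.  106.8] turn 0.0022 yaw 3.0362
```

View pics/s1.png

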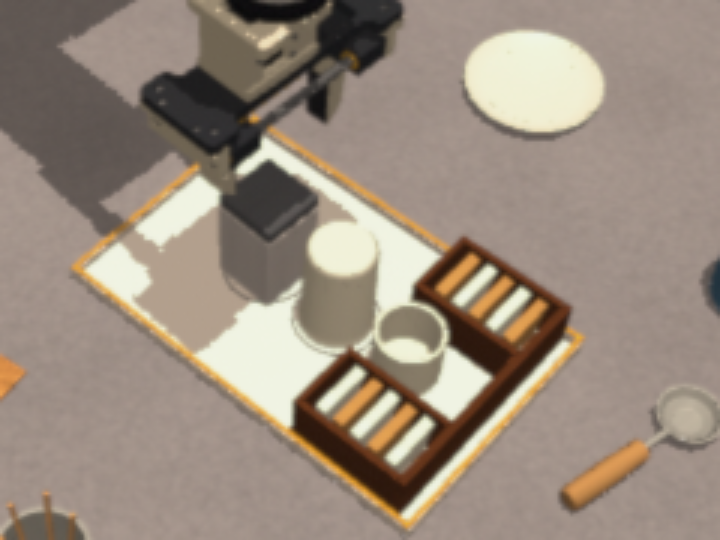

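The picture shows the open fingers straddling the tin (lid at (268,198) in the crop), clear of the tumbler. I'll descend and close.

```bash

python3 -m jog '[[[1,0.001,0,0.03,0],[1,0.001,0,0.06,0],[1,0.001,0,0.085,0],[1,0.001,0,0.1,0],[1,0.001,0,0.107,0]]]' | head -4
python3 -m jog '[[[0,0,0,0,0],[0,0,0,0,0],[-0.1,0,0,0,0],[-0.15,0,0,0,0],[-0.2,0,0,0,0]]]' 20
python3 -m jog '[[[-1,0,0,0,0],[-1,0,0,0,0],[-1,0,0,0,0],[-1,0,0,0,0],[-1,0,0,0,0]]]' 20
```

```text
time: 2.87
tool_pos: [0.5404, 0.0045, 0.0534]
tool_rot: [3.142, 0.0, 3.036]
contact_force: [-1.2, -0.2, -0.8]
time: 3.28
tool_pos: [0.5407, 0.0043, 0.0549]
tool_rot: [3.142, 0.002, 3.036]
contact_force: [0.0, -0.1, -0.4]
opening: 0.063
grip_force: 0.0
time: 3.7
tool_pos: [0.5404, 0.0044, 0.0545]
tool_rot: [3.142, 0.001, 3.036]
contact_force: [-0.4, 0.3, 6.3]
opening: 0.0557
grip_force: 20.0
```

```bash

python3 -m jog '[[[-1,0,0,-0.01,0],[-1,0,0,-0.03,0],[-1,0,0,-0.055,0],[-1,0,0,-0.08,0],[-1,0,0,-0.08,0]]]'
python3 -c "
from h import *
go(.4116,-.336,.135)"
```

```text
time: 4.12
tool_pos: [0.5424, 0.0042, 0.1385]
tool_rot: [-3.141, 0.008, 3.036]
contact_force: [1.0, 0.2, -1.9]
opening: 0.0558
grip_force: 20.0
t 4.1167 shift mm [  94.2 -352.1    2.8] turn 0 yaw 3.0358
```

```bash

python3 -m jog '[[[-1,0.006,-0.022,0,0],[-1,0.015,-0.056,0,0],[-1,0.025,-0.092,0,0],[-1,0.034,-0.128,0,0],[-1,0.044,-0.164,0,0]]]' | head -2
python3 -m jog '[[[-1,0.01,-0.036,0,0],[-1,0.02,-0.072,0,0],[-1,0.029,-0.108,0,0],[-1,0.038,-0.14,0,0],[-1,0.044,-0.165,0,0]]]' | head -2
python3 -m jog '[[[-1,0.004,-0.018,0,0],[-1,0.006,-0.022,0,0],[-1,0.006,-0.022,0,0],[-1,0.006,-0.022,0,0]]]'
python3 -c "
from h import *
go(.4116,-.336,.0535)"
```

```text
time: 4.53
tool_pos: [0.4777, -0.155, 0.1331]
time: 4.95
tool_pos: [0.416, -0.3155, 0.133]
time: 5.28
tool_pos: [0.4092, -0.3337, 0.1331]
tool_rot: [3.14, -0.001, 3.035]
contact_force: [0.3, 1.1, -2.0]
opening: 0.0558
grip_force: 20.0
t 5.2833 shift mm [-2.7 -2.1 79.6] turn 0 yaw 3.0354
```

```bash

python3 -m jog '[[[-1,0,0,0.02,0],[-1,0,0,0.04,0],[-1,0,0,0.058,0],[-1,0,0,0.07,0],[-1,0,0,0.074,0]]]' | head -2
python3 -m jog '[[[-1,0,0,0.003,0],[-1,0,0,0.005,0],[-1,0,0,0.006,0],[-1,0,0,0.006,0]]]'
python3 -m jog '[[[0.3,0,0,0,0],[0.4,0,0,0,0],[0.6,0,0,0,0],[0.6,0,0,0,0],[0.6,0,0,0,0]]]'
```

```text
time: 5.7
tool_pos: [0.4092, -0.3321, 0.0577]
time: 6.03
tool_pos: [0.4099, -0.3347, 0.0542]
tool_rot: [-3.141, 0.001, 3.036]
contact_force: [0.9, -0.7, -1.4]
opening: 0.056
grip_force: 20.0
time: 6.45
tool_pos: [0.4096, -0.3349, 0.054]
tool_rot: [-3.141, 0.0, 3.036]
contact_force: [0.0, -0.2, -0.4]
opening: 0.0731
grip_force: 0.0
```

```bash

python3 -m jog '[[[0.7,0,0,-0.03,0],[1,0,0,-0.065,0],[1,0,0,-0.1,0],[1,0,0,-0.105,0],[1,0,0,-0.105,0]]]' | head -2
python3 -c "
from h import *
go(.612,.003,.155,3.091)"
```

```text
time: 6.87
tool_pos: [0.4105, -0.3358, 0.1614]
t 6.8667 shift mm [-164.6  358.2    5.7] turn -0.0551 yaw 3.0359
```

```bash

python3 -m jog '[[[1,-0.012,0.025,0,0],[1,-0.028,0.061,0,0],[1,-0.045,0.097,0,0],[1,-0.062,0.133,0,0],[1,-0.078,0.169,0,0]]]' | head -2
python3 -m jog '[[[1,-0.017,0.036,0,0],[1,-0.034,0.072,0,0],[1,-0.05,0.108,0,0],[1,-0.065,0.14,0,-0.03],[1,-0.073,0.16,0,-0.055]]]' | head -2
python3 -m jog '[[[1,-0.012,0.026,0,0],[1,-0.014,0.029,0,0],[1,-0.014,0.029,0,0],[1,-0.014,0.029,0,0]]]' | head -3
python3 -c "
from h import *
go(.612,.003,.055,3.091)
s=robot.observe();im=robot.read_camera('scene');cv2.imwrite('pics/s2.png',cv2.resize(im[150:330,200:440,::-1],None,fx=3,fy=3))"
```

```text
time: 7.28
tool_pos: [0.5048, -0.173, 0.157]
time: 7.7
tool_pos: [0.5949, -0.02, 0.1567]
time: 8.03
tool_pos: [0.609, 0.0045, 0.1572]
tool_rot: [-3.141, -0.003, 3.091]
t 8.0333 shift mm [ -3.4  -1.3 102.2] turn 0.0002 yaw 3.0912
```

View pics/s2.png

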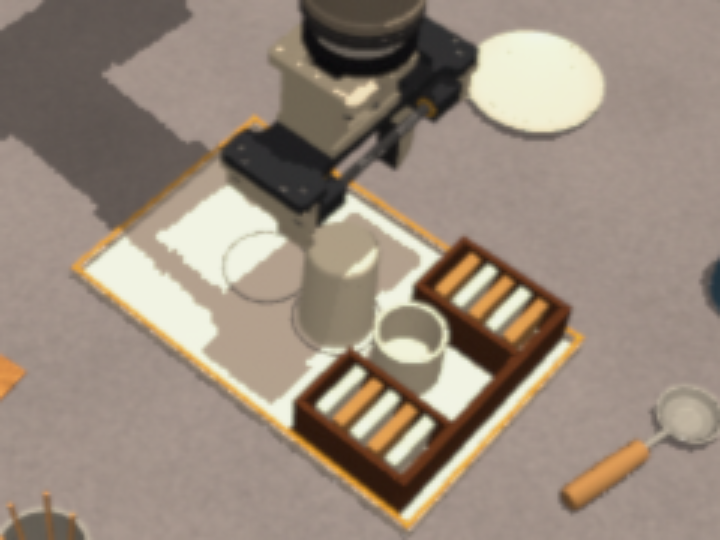

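The tumbler sits between the fingers and the front ring is empty. I'll descend and grip.

```bash

python3 -m jog '[[[1,-0.002,-0.001,0.03,0],[1,-0.002,-0.001,0.06,0],[1,-0.002,-0.001,0.085,0],[1,-0.002,-0.001,0.098,0],[1,-0.002,-0.001,0.102,0]]]' | head -3
python3 -m jog '[[[0,0,0,0,0],[0,0,0,0,0],[-0.1,0,0,0,0],[-0.15,0,0,0,0],[-0.15,0,0,0,0]]]' 20
python3 -m jog '[[[-1,0,0,0,0],[-1,0,0,0,0],[-1,0,0,0,0],[-1,0,0,0,0],[-1,0,0,0,0]]]' 20
python3 -m jog '[[[-1,0,0,-0.01,0],[-1,0,0,-0.03,0],[-1,0,0,-0.055,0],[-1,0,0,-0.08,0],[-1,0,0,-0.08,0]]]'
python3 -c "
from h import *
go(.4052,-.2362,.135)"
```

```text
time: 8.5
tool_pos: [0.6094, 0.0023, 0.0537]
tool_rot: [3.141, -0.006, 3.089]
time: 8.92
tool_pos: [0.6123, 0.0036, 0.0578]
tool_rot: [-3.142, 0.002, 3.091]
contact_force: [0.5, 0.5, 1.3]
opening: 0.0629
grip_force: 0.0
time: 9.33
tool_pos: [0.6122, 0.0036, 0.0575]
tool_rot: [-3.141, 0.001, 3.091]
contact_force: [-0.7, -1.2, 5.5]
opening: 0.0564
grip_force: 20.0
time: 9.75
tool_pos: [0.6142, 0.0036, 0.142]
tool_rot: [-3.141, 0.008, 3.091]
contact_force: [0.8, -0.2, -1.1]
opening: 0.0569
grip_force: 20.0
t 9.75 shift mm [ 196.7 -250.1    5.4] turn 0 yaw 3.091
```

```bash

python3 -m jog '[[[-1,0.014,-0.018,0,0],[-1,0.036,-0.046,0,0],[-1,0.058,-0.074,0,0],[-1,0.08,-0.102,0,0],[-1,0.102,-0.13,0,0]]]' | head -2
python3 -m jog '[[[-1,0.022,-0.028,0,0],[-1,0.044,-0.056,0,0],[-1,0.066,-0.084,0,0],[-1,0.085,-0.105,0,0],[-1,0.093,-0.116,0,0]]]' | head -2
python3 -m jog '[[[-1,0,0,0,0],[-1,0,0,0,0],[-1,0,0,0,0]]]' | head -3
python3 -c "
from h import *
go(.4052,-.234,.0562)"
```

```text
time: 10.17
tool_pos: [0.5015, -0.1214, 0.1358]
time: 10.58
tool_pos: [0.4017, -0.2335, 0.1359]
time: 10.83
tool_pos: [0.4047, -0.2315, 0.1363]
tool_rot: [3.141, -0.0, 3.091]
t 10.8333 shift mm [-0.6 -2.6 80.1] turn 0 yaw 3.0908
```

```bash

python3 -m jog '[[[-1,0,-0.001,0.02,0],[-1,0,-0.001,0.04,0],[-1,0,-0.001,0.058,0],[-1,0,-0.001,0.07,0],[-1,0,-0.001,0.074,0]]]' | head -2
python3 -m jog '[[[-1,0,0,0.003,0],[-1,0,0,0.005,0],[-1,0,0,0.006,0],[-1,0,0,0.006,0]]]'
python3 -m jog '[[[0.3,0,0,0,0],[0.4,0,0,0,0],[0.5,0,0,0,0],[0.5,0,0,0,0],[0.5,0,0,0,0]]]'
python3 -m jog '[[[0.5,0,0,-0.03,0],[0.5,0,0,-0.065,0],[0.5,0,0,-0.1,0],[0.5,0,0,-0.13,0],[0.5,0,0,-0.13,0]]]' | head -3
python3 - <<'E'
from h import *
im=robot.read_camera("top")[:,:,::-1];cv2.imwrite("pics/t2.png",im)
cv2.imwrite("pics/t2c.png",cv2.resize(im[95:285,230:460],None,fx=3,fy=3,interpolation=2))
E
```

```text
time: 11.25
tool_pos: [0.4043, -0.2313, 0.0607]
time: 11.58
tool_pos: [0.4049, -0.2332, 0.0571]
tool_rot: [-3.141, 0.001, 3.091]
contact_force: [-0.1, 0.2, -3.2]
opening: 0.0565
grip_force: 20.0
time: 12.0
tool_pos: [0.4046, -0.2333, 0.057]
tool_rot: [-3.141, 0.001, 3.091]
contact_force: [0.2, -0.4, -0.4]
opening: 0.0686
grip_force: 0.0
time: 12.42
tool_pos: [0.4069, -0.2351, 0.1925]
tool_rot: [-3.135, 0.009, 3.091]
```

View pics/t2c.png

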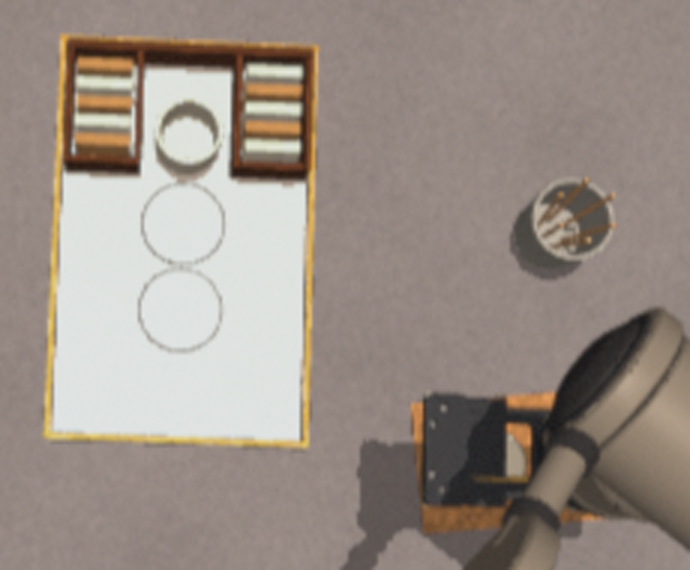

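The top view shows both rings free, the bowl at about crop (188,135), and the stirrers undisturbed. Next I'll look at the bowl with the wrist camera at the bowl-grip yaw.

```bash

python3 -m jog '[[[0.5,0,0,-0.02,0.11],[0.5,-0.01,0.01,-0.04,0.22],[0.5,-0.02,0.02,-0.06,0.34],[0.5,-0.03,0.03,-0.08,0.46],[0.5,-0.04,0.04,-0.09,0.58]]]' | head -3
python3 -m jog '[[[0.5,0,0,0,0.12],[0.5,0,0,0,0.24],[0.5,0,0,0,0.36],[0.5,0,0,0,0.48],[0.5,0,0,0,0.6]]]' | head -3
python3 -c "
from h import *
go(.68,-.055,.28,1.52)"
```

```text
time: 12.88
tool_pos: [0.4471, -0.195, 0.2778]
tool_rot: [3.141, 0.001, 2.504]
time: 13.3
tool_pos: [0.446, -0.1949, 0.2752]
tool_rot: [-3.14, -0.002, 1.905]
t 13.3 shift mm [ 55.5 266.9  -5. ] turn 0.3849 yaw 1.9049
```

```bash

python3 -m jog '[[[0.5,0.007,0.036,0,0.1],[0.5,0.014,0.072,0,0.2],[0.5,0.022,0.108,0,0.3],[0.5,0.03,0.144,0,0.385],[0.5,0.037,0.18,0,0.385]]]' | head -3
python3 -c "
from h import *
go(.68,-.055,.28,1.52)"
```

```text
time: 13.72
tool_pos: [0.6047, -0.099, 0.275]
tool_rot: [-3.139, -0.001, 1.521]
t 13.7167 shift mm [47.7 73.  -5.1] turn 0.001 yaw 1.521
```

```bash

python3 -m jog '[[[0.5,0.018,0.028,-0.005,0],[0.5,0.035,0.056,-0.005,0],[0.5,0.046,0.07,-0.005,0],[0.5,0.046,0.071,-0.005,0],[0.5,0.046,0.071,-0.005,0]]]' | head -3
python3 -m jog '[[[0.5,0,0,0,0],[0.5,0,0,0,0],[0.5,0,0,0,0]]]' | head -3
python3 - <<'E'
from h import *
s=robot.observe();im=robot.read_camera("wrist")[:,:,::-1];cv2.imwrite("pics/w2.png",im)
np.save("w2.npy",np.r_[s["tool_pos"],s["tool_rot"]])
E
```

```text
time: 14.13
tool_pos: [0.6768, -0.057, 0.2791]
tool_rot: [-3.138, -0.0, 1.527]
time: 14.38
tool_pos: [0.6761, -0.0585, 0.282]
tool_rot: [3.142, 0.0, 1.525]
```

View pics/w2.png

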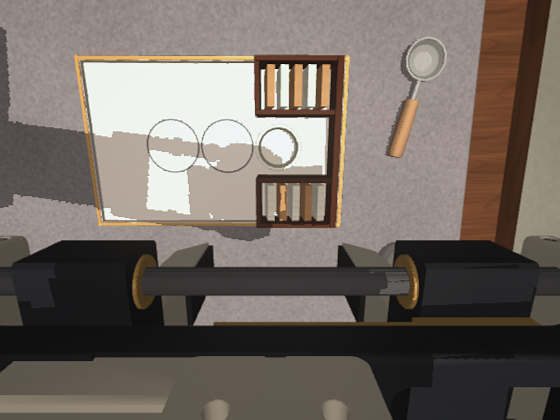

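The wrist view shows the bowl rim at (278,148) in the niche and the rings at (173,145) and (227,145). I'll measure the bowl in both views.

```bash
cat >> h.py <<'E'
def edgefit(gray,p,c0,z,rr,pol,R0,step=6):
    "circle of known radius R0 through the strongest radial edges, robust"
    from scipy.optimize import least_squares
    P=[]
    for a in np.deg2rad(np.arange(0,360,step)):
        r=np.arange(rr[0],rr[1],.25);u=c0[0]+r*np.cos(a);v=c0[1]+r*np.sin(a)
        q=cv2.remap(gray.astype(np.float32),u.astype(np.float32)[None],v.astype(np.float32)[None],1)[0]
        d=pol*np.gradient(q);P.append([u[d.argmax()],v[d.argmax()]])
    W=ray(p,P,z)*1000
    f=least_squares(lambda c:np.linalg.norm(W-c,axis=1)-R0,W.mean(0),loss="soft_l1",f_scale=.5)
    e=np.linalg.norm(W-f.x,axis=1)
    return f.x.round(1),np.median(e).round(1),(abs(e-R0)<1.5).sum(),len(W)
E
python3 - <<'E'
from h import *
w=np.load("w2.npy");p=pose("wrist",dict(tool_pos=w[:3],tool_rot=w[3:]));t=pose("top")
g=cv2.imread("pics/w2.png",0);gt=cv2.imread("pics/t2.png",0)
print("row",g[148,250:308:1]);print("col",g[120:178,278]);
print("col top",gt[125:158,293])
for q,gg,c,rr,n in ((p,g,(278,148),(12,26),"w"),(t,gt,(292.7,140),(7,15),"t")):
    print(n,"bowl in",edgefit(gg,q,c,.056,(rr[0],rr[1]-5),1,24),"out",edgefit(gg,q,c,.056,(rr[0]+4,rr[1]),-1,28))
# top pixel sample of ring edges (dark): 
for c in ((173,145),(227,145)): print("ring w",edgefit(g,p,c,.006,(22,32),-1,36))
for c in ((291,169.5),(290,198)): print("ring t",edgefit(gt,t,c,.006,(10,18),-1,34))
I=cv2.resize(g[110:190,230:330],None,fx=5,fy=5,interpolation=2);J=cv2.resize(gt[120:165,265:320],None,fx=7,fy=7,interpolation=2)
o=np.zeros((400,500+385),np.uint8);o[:400,:500]=I;o[:315,500:]=J;cv2.imwrite("pics/c3.png",o[:,:800])
E
```

```text
row [178 162 105 128 165 158 175 166 133  94 114 157 177 174 172 186 188 221
 248 246 244 243 242 242 242 242 242 242 242 242 242 242 242 242 242 242
 242 242 242 242 242 242 245 232 160 128 102 120 213 247 234 231 243 242
 242 242 242 242]
col [242 242 242 237 241 244 249 156  80 212 244 244 243 242 242 242 242 242
 242 242 242 242 242 242 242 242 242 242 242 242 242 242 242 243 244 248
 201 172 173 174 173 173 175 177 142 114 110 121 176 172 149 166 173 177
 121  52  37  39]
col top [224 224 221 185 127 104 104 107 130 188 221 224 224 224 224 224 224 224
 225 225 224 223 222 219 177 113 102 106 135 159 184 203 216]
w bowl in (array([681.8,  -2.7]), np.float64(23.8), np.int64(60), 60) out (array([675.1,  -7.2]), np.float64(23.9), np.int64(21), 60)
t bowl in (array([682.2,  -1.8]), np.float64(22.0), np.int64(25), 60) out (array([677.9,  -2.9]), np.float64(34.0), np.int64(17), 60)
ring w (array([540.3,   5. ]), np.float64(34.8), np.int64(30), 60)
ring w (array([6.115e+02, 6.000e-01]), np.float64(34.2), np.int64(22), 60)
ring t (array([613.5,   2.4]), np.float64(33.3), np.int64(37), 60)
ring t (array([539.3,   6.3]), np.float64(33.3), np.int64(48), 60)
```

View pics/c3.png

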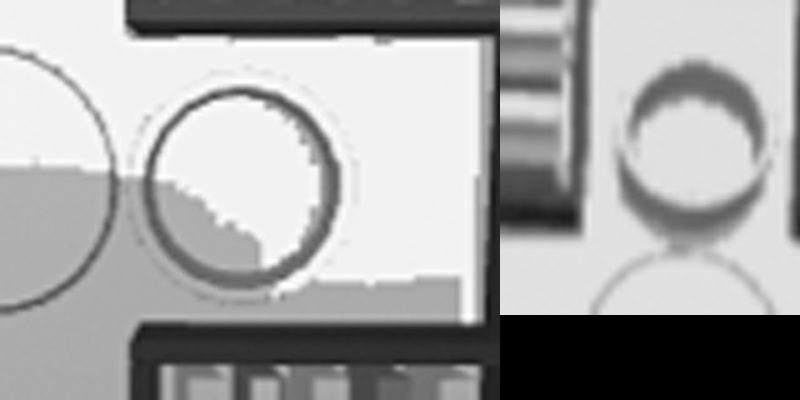

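The fit puts the bowl at (0.682, -0.0025): wrist inner rim with 60/60 inliers, and the top view agrees.

```bash
python3 -c "
from h import *
go(.682,-.0025,.13,1.521)"
```

```text
t 14.4333 shift mm [ 56.1   3.1 152.2] turn 0.0036 yaw 1.5246
```

```bash

python3 -m jog '[[[0.55,0.02,0.001,0.03,0.004],[0.55,0.04,0.002,0.065,0.004],[0.55,0.056,0.003,0.1,0.004],[0.55,0.056,0.003,0.13,0.004],[0.55,0.056,0.003,0.15,0.004]]]' | head -3
python3 -m jog '[[[0.55,0,0,0,0],[0.55,0,0,0,0],[0.55,0,0,0,0]]]' | head -6
python3 -c "
from h import *
go(.682,-.0025,.027,1.521)"
```

```text
time: 14.85
tool_pos: [0.6805, -0.0008, 0.1286]
tool_rot: [-3.138, -0.0, 1.523]
time: 15.1
tool_pos: [0.6833, -0.0023, 0.134]
tool_rot: [3.138, 0.0, 1.521]
contact_force: [0.6, 0.6, 0.8]
opening: 0.0711
grip_force: 0.0
t 15.1 shift mm [ -0.2  -1.7 107. ] turn 0.0001 yaw 1.5211
```

```bash

python3 -m jog '[[[0.55,0,-0.001,0.025,0],[0.55,0,-0.001,0.05,0],[0.55,0,-0.001,0.07,0],[0.55,0,-0.001,0.085,0],[0.55,0,-0.001,0.095,0]]]' | head -4
python3 -m jog '[[[0.55,0,0,0.006,0],[0.55,0,0,0.01,0],[0.55,0,0,0.011,0],[0.55,0,0,0.011,0],[0.5,0,0,0.011,0]]]' | head -4
python3 -m jog '[[[0.4,0,0,0,0],[0.35,0,0,0,0],[0.3,0,0,0,0],[0.3,0,0,0,0],[0.3,0,0,0,0]]]' 10
python3 -m jog '[[[-1,0,0,0,0],[-1,0,0,0,0],[-1,0,0,0,0],[-1,0,0,0,0],[-1,0,0,0,0]]]' 15
```

```text
time: 15.52
tool_pos: [0.682, -0.0022, 0.0374]
tool_rot: [3.14, 0.0, 1.521]
contact_force: [0.8, 0.8, -0.3]
time: 15.93
tool_pos: [0.682, -0.0017, 0.0269]
tool_rot: [3.14, 0.0, 1.522]
contact_force: [-1.0, 0.3, 0.0]
time: 16.35
tool_pos: [0.6814, -0.0017, 0.0258]
tool_rot: [3.141, -0.0, 1.522]
contact_force: [0.3, 0.1, -0.2]
opening: 0.0595
grip_force: 0.0
time: 16.77
tool_pos: [0.6815, -0.0017, 0.0258]
tool_rot: [3.141, -0.0, 1.522]
contact_force: [1.5, 0.3, -0.7]
opening: 0.0563
grip_force: 15.0
```

```bash

python3 -m jog '[[[-1,0,0,-0.01,0],[-1,0,0,-0.03,0],[-1,0,0,-0.06,0],[-1,0,0,-0.085,0],[-1,0,0,-0.09,0]]]'
python3 -c "
from h import *
go(.5955,.3163,.115)"
```

```text
time: 17.18
tool_pos: [0.6835, -0.0019, 0.1214]
tool_rot: [3.134, 0.0, 1.522]
contact_force: [1.0, 0.4, -0.8]
opening: 0.0562
grip_force: 15.0
t 17.1833 shift mm [ 313.5 -103.5    5.5] turn 0 yaw 1.5219
```

```bash

python3 -m jog '[[[-1,0.016,-0.005,0,0],[-1,0.045,-0.015,0,0],[-1,0.08,-0.026,0,0],[-1,0.115,-0.038,0,0],[-1,0.15,-0.05,0,0]]]' | head -2
python3 -m jog '[[[-1,0.035,-0.012,0,0],[-1,0.07,-0.024,0,0],[-1,0.105,-0.035,0,0],[-1,0.135,-0.044,0,0],[-1,0.155,-0.05,0,0]]]' | head -2
python3 -m jog '[[[-1,0.008,-0.002,0,0],[-1,0.008,-0.002,0,0],[-1,0.008,-0.002,0,0],[-1,0.008,-0.002,0,0]]]' | head -3
python3 -c "
from h import *
go(.5955,.3163,.0255)"
```

```text
time: 17.6
tool_pos: [0.6368, 0.1523, 0.1142]
time: 18.02
tool_pos: [0.5935, 0.3114, 0.1142]
time: 18.35
tool_pos: [0.595, 0.3145, 0.1152]
tool_rot: [-3.141, 0.001, 1.521]
t 18.35 shift mm [ 2.   0.5 89.7] turn 0 yaw 1.5206
```

```bash

python3 -m jog '[[[-1,0.001,0,0.02,0],[-1,0.001,0,0.04,0],[-1,0.001,0,0.06,0],[-1,0.001,0,0.075,0],[-1,0.001,0,0.083,0]]]' | head -2
python3 -m jog '[[[-1,0,0,0.003,0],[-1,0,0,0.005,0],[-1,0,0,0.0065,0],[-1,0,0,0.0065,0],[-1,0,0,0.0065,0]]]'
python3 -m jog '[[[0.3,0,0,0,0],[0.4,0,0,0,0],[0.5,0,0,0,0],[0.5,0,0,0,0],[0.5,0,0,0,0]]]'
```

```text
time: 18.77
tool_pos: [0.5944, 0.3146, 0.0303]
time: 19.18
tool_pos: [0.5954, 0.3171, 0.0272]
tool_rot: [3.14, -0.001, 1.522]
contact_force: [0.2, -0.8, -1.3]
opening: 0.0562
grip_force: 15.0
time: 19.6
tool_pos: [0.5949, 0.3171, 0.0265]
tool_rot: [3.141, -0.0, 1.522]
contact_force: [-0.1, -0.1, -1.1]
opening: 0.0688
grip_force: 0.0
```

```bash

python3 -m jog '[[[0.5,0,0,-0.03,0],[0.5,0,0,-0.065,0],[0.5,0,0,-0.1,0],[0.5,0,0,-0.14,0],[0.5,0,0,-0.18,0]]]' | head -2
python3 -c "
from h import *
go(.48,.24,.28,1.521)"
```

```text
time: 20.02
tool_pos: [0.5944, 0.3168, 0.2078]
t 20.0167 shift mm [ -82.3 -110.5  -72.1] turn 0.0009 yaw 1.5219
```

```bash

python3 -m jog '[[[0.5,-0.02,-0.027,-0.018,0],[0.5,-0.04,-0.055,-0.036,0],[0.5,-0.06,-0.082,-0.054,0],[0.5,-0.08,-0.11,-0.072,0],[0.5,-0.08,-0.11,-0.072,0]]]' | head -2
python3 -m jog '[[[0.5,0,0,0,0],[0.5,0,0,0,0],[0.5,0,0,0,0]]]' | head -3
python3 - <<'E'
from h import *
s=robot.observe();im=robot.read_camera("wrist")[:,:,::-1];cv2.imwrite("pics/w3.png",im)
np.save("w3.npy",np.r_[s["tool_pos"],s["tool_rot"]])
p=pose("wrist",s);S=cv2.cvtColor(im,cv2.COLOR_BGR2HSV)[:,:,1]
print(px(p,[[.4155,.283,.05],[.5952,.3155,.055]]).round(0))
E
```

```text
time: 20.43
tool_pos: [0.478, 0.2407, 0.2829]
time: 20.68
tool_pos: [0.4816, 0.2427, 0.2773]
tool_rot: [-3.141, 0.0, 1.522]
[[220. 163.]
 [368. 128.]]
```

View pics/w3.png

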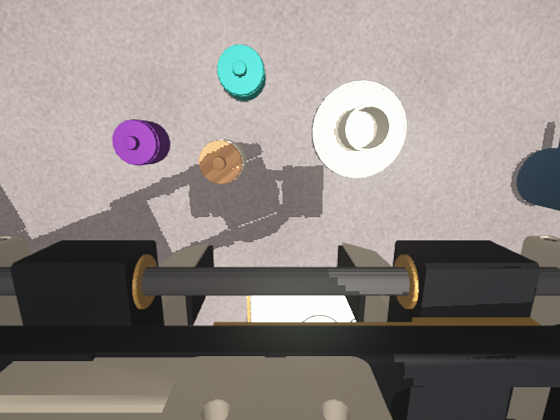

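The bowl stands upright near the middle of the saucer at (363,128). The pot is at (220,162), with turquoise at (240,70) and purple at (140,142) kept apart from it. I'll measure the pot and check how well the bowl is centred.

```bash
python3 - <<'E'
from h import *
w=np.load("w3.npy");p=pose("wrist",dict(tool_pos=w[:3],tool_rot=w[3:]))
im=cv2.imread("pics/w3.png");S=cv2.cvtColor(im,cv2.COLOR_BGR2HSV)[:,:,1];g=cv2.cvtColor(im,cv2.COLOR_BGR2GRAY)
c=big((S>75),(193,135,248,188));print("pot lid",circ(ray(p,c,.05)),len(c))
print("lid edge",edgefit(S,p,(220,162),.05,(15,28),-1,27))
print("bowl in",edgefit(g,p,(365,128),.055,(12,24),1,24))
print("saucer",edgefit(g,p,(360,129),.012,(38,56),-1,62))
c=big((S>75),(205,148,235,178))
print(S[162,190:250:2])
go(.4155,.283,.13,1.521)
E
```

```text
pot lid (array([0.41520623, 0.28453238]), np.float64(0.02607810303315511)) 122
lid edge (array([415. , 284.5]), np.float64(26.7), np.int64(60), 60)
bowl in (array([593.7, 316.4]), np.float64(24.6), np.int64(41), 60)
saucer (array([595.8, 314.2]), np.float64(62.0), np.int64(60), 60)
[ 20  21  21  19  66 121 119 120 121 120 121 121 119 119 119 119 120 119
 119 120 121 119 120 119 118 123  59  42  32  22]
t 20.7333 shift mm [ 37.  -67.7 147.1] turn 0.001 yaw 1.522
```

```bash

python3 -m jog '[[[0.55,0.01,-0.018,0.03,0],[0.55,0.02,-0.035,0.06,0],[0.55,0.03,-0.052,0.09,0],[0.55,0.038,-0.068,0.12,0],[0.55,0.038,-0.068,0.147,0]]]' | head -2
python3 -m jog '[[[0.55,0,0,0,0],[0.55,0,0,0,0],[0.55,0,0,0,0]]]' | head -2
python3 -c "
from h import *
w=np.load('w3.npy');p=pose('wrist',dict(tool_pos=w[:3],tool_rot=w[3:]));print('purple knob',ray(p,(132,143),.062),'turq',ray(p,(239,68),.062))
go(.4152,.284,.020,1.521)"
```

```text
time: 21.15
tool_pos: [0.412, 0.2849, 0.1284]
time: 21.4
tool_pos: [0.4164, 0.2842, 0.1321]
purple knob [[0.31621482 0.31230238]] turq [[0.44802245 0.38681621]]
t 21.4 shift mm [ -0.3  -1.4 112.1] turn 0.0006 yaw 1.5216
```

```bash

python3 -m jog '[[[0.55,0,-0.001,0.025,0],[0.55,0,-0.001,0.05,0],[0.55,0,-0.001,0.075,0],[0.55,0,-0.001,0.09,0],[0.55,0,-0.001,0.1,0]]]' | head -4
python3 -m jog '[[[0.55,0,0,0.006,0],[0.55,0,0,0.01,0],[0.55,0,0,0.0115,0],[0.55,0,0,0.0115,0],[0.5,0,0,0.0115,0]]]' | head -4
python3 -m jog '[[[0.4,0,0,0,0],[0.35,0,0,0,0],[0.3,0,0,0,0],[0.3,0,0,0,0],[0.3,0,0,0,0]]]' 10
python3 -m jog '[[[-1,0,0,0,0],[-1,0,0,0,0],[-1,0,0,0,0],[-1,0,0,0,0],[-1,0,0,0,0]]]' 20
```

```text
time: 21.82
tool_pos: [0.4153, 0.2839, 0.0312]
tool_rot: [3.14, -0.001, 1.521]
contact_force: [-0.6, -0.3, 0.3]
time: 22.23
tool_pos: [0.4146, 0.2841, 0.0205]
tool_rot: [3.14, -0.001, 1.522]
contact_force: [-0.8, -0.3, 0.7]
time: 22.65
tool_pos: [0.4141, 0.2838, 0.0198]
tool_rot: [3.141, -0.0, 1.522]
contact_force: [-0.7, -0.1, -0.5]
opening: 0.0595
grip_force: 0.0
time: 23.07
tool_pos: [0.4142, 0.2838, 0.0198]
tool_rot: [3.141, -0.0, 1.522]
contact_force: [1.4, 0.2, 0.2]
opening: 0.0555
grip_force: 20.0
```

```bash

python3 -m jog '[[[-1,0,0,-0.01,0],[-1,0,0,-0.035,0],[-1,0,0,-0.065,0],[-1,0,0,-0.095,0],[-1,0,0,-0.105,0]]]'
python3 -c "
from h import *
go(.6818,-.0028,.125,1.521)"
```

```text
time: 23.48
tool_pos: [0.4154, 0.2846, 0.129]
tool_rot: [3.137, -0.003, 1.522]
contact_force: [0.7, 0.4, -1.8]
opening: 0.056
grip_force: 20.0
t 23.4833 shift mm [-274.   280.1    4.7] turn 0.0009 yaw 1.5219
```

```bash

python3 -m jog '[[[-1,-0.012,0.012,0,0],[-1,-0.032,0.032,0,0],[-1,-0.056,0.057,0,0],[-1,-0.082,0.083,0,0],[-1,-0.108,0.11,0,0]]]' | head -2
python3 -m jog '[[[-1,-0.026,0.026,0,0],[-1,-0.052,0.053,0,0],[-1,-0.077,0.079,0,0],[-1,-0.1,0.102,0,0],[-1,-0.115,0.118,0,0]]]' | head -2
python3 -m jog '[[[-1,-0.02,0.02,0,0],[-1,-0.035,0.035,0,0],[-1,-0.046,0.047,0,0],[-1,-0.05,0.05,0,0],[-1,-0.05,0.05,0,0]]]' | head -2
python3 -m jog '[[[-1,0,0,0,0],[-1,0,0,0,0],[-1,0,0,0,0]]]' | head -3
python3 -c "
from h import *
go(.6818,-.0028,.0265,1.521)"
```

```text
time: 23.9
tool_pos: [0.5186, 0.1694, 0.1245]
time: 24.32
tool_pos: [0.632, 0.047, 0.1241]
time: 24.73
tool_pos: [0.6781, -0.0035, 0.1238]
time: 24.98
tool_pos: [0.6776, -0.0013, 0.1248]
tool_rot: [-3.141, -0.0, 1.523]
t 24.9833 shift mm [-1.3  4.3 98.3] turn 0.002 yaw 1.523
```

```bash

python3 -m jog '[[[-1,-0.001,0.004,0.02,0],[-1,-0.001,0.004,0.04,0],[-1,-0.001,0.004,0.06,0],[-1,-0.001,0.004,0.075,0],[-1,-0.001,0.004,0.085,0]]]' | head -2
python3 -m jog '[[[-1,0,0,0.004,0],[-1,0,0,0.007,0],[-1,0,0,0.007,0],[-1,0,0,0.007,0],[-1,0,0,0.007,0]]]' 
python3 -c "
from h import *
go(.6818,-.0028,.0265,1.521)"
```

```text
time: 25.4
tool_pos: [0.681, -0.0027, 0.038]
time: 25.82
tool_pos: [0.6829, -0.0038, 0.0339]
tool_rot: [3.14, 0.0, 1.522]
contact_force: [-0.1, 0.3, -1.4]
opening: 0.0556
grip_force: 20.0
t 25.8167 shift mm [ 0.9 -1.2  7.4] turn 0.0008 yaw 1.5218
```

```bash

python3 -m jog '[[[-1,0.001,-0.001,0.003,0],[-1,0.001,-0.001,0.006,0],[-1,0.001,-0.001,0.0065,0],[-1,0.001,-0.001,0.0065,0],[-1,0.001,-0.001,0.0065,0]]]' 
python3 -m jog '[[[0.3,0,0,0,0],[0.35,0,0,0,0],[0.5,0,0,0,0],[0.5,0,0,0,0],[0.5,0,0,0,0]]]'
```

```text
time: 26.23
tool_pos: [0.6813, -0.0027, 0.0262]
tool_rot: [-3.142, -0.0, 1.522]
contact_force: [0.8, -0.0, -1.8]
opening: 0.0551
grip_force: 20.0
time: 26.65
tool_pos: [0.6814, -0.0027, 0.0264]
tool_rot: [3.141, -0.0, 1.522]
contact_force: [0.4, -0.4, 0.5]
opening: 0.0683
grip_force: 0.0
```

```bash

python3 -m jog '[[[0.5,0,0,-0.02,0],[0.5,0,0,-0.05,0],[0.5,0,0,-0.09,0],[0.5,0,0,-0.13,0],[0.5,0,0,-0.165,0]]]' | head -2
python3 -m jog '[[[1,-0.014,0,-0.025,0],[1,-0.028,0,-0.05,0],[1,-0.042,0,-0.075,0],[1,-0.056,0,-0.09,0],[1,-0.056,0,-0.09,0]]]' | head -2
python3 -m jog '[[[1,0,0,0,0],[1,0,0,0,0],[1,0,0,0,0]]]' | head -2
python3 - <<'E'
from h import *
s=robot.observe();im=robot.read_camera("wrist")[:,:,::-1];cv2.imwrite("pics/w4.png",im)
p=pose("wrist",s);S=cv2.cvtColor(im,cv2.COLOR_BGR2HSV)[:,:,1]
c0=px(p,[[.6815,-.0024,.056]])[0];print(c0)
print("pot lid",edgefit(S,p,c0,.056,(15,26),-1,27))
cv2.imwrite("pics/w4c.png",cv2.resize(im[40:240,60:360],None,fx=2,fy=2))
E
```

```text
time: 27.07
tool_pos: [0.6814, -0.0026, 0.194]
time: 27.48
tool_pos: [0.6796, -0.0614, 0.2858]
time: 27.73
tool_pos: [0.678, -0.0575, 0.2791]
[276.64553463 148.50181101]
pot lid (array([681.,  -2.]), np.float64(26.5), np.int64(60), 60)
```

View pics/w4c.png

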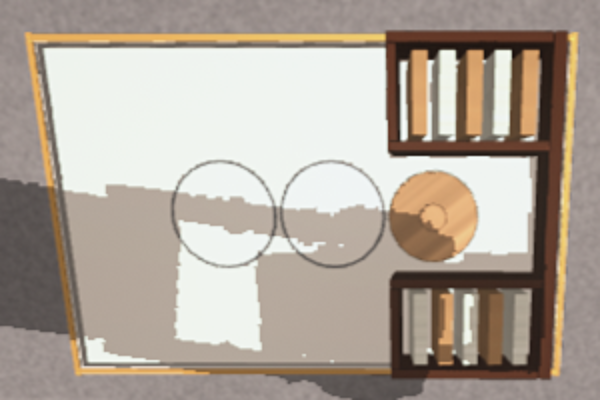

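The pot stands in the niche at (681.0, -2.0) mm, and the bowl was at (681.8, -2.7). Next, the tumbler goes back.

```bash

python3 -m jog '[[[0.5,-0.01,-0.01,0,-0.11],[0.5,-0.02,-0.03,0,-0.23],[0.5,-0.04,-0.055,0,-0.35],[0.5,-0.06,-0.08,0,-0.47],[0.5,-0.08,-0.11,0,-0.59]]]' | head -3
python3 -m jog '[[[0.5,0,0,0,-0.12],[0.5,0,0,0,-0.24],[0.5,0,0,0,-0.36],[0.5,0,0,0,-0.48],[0.5,0,0,0,-0.6]]]' | head -3
python3 -c "
from h import *
go(.4047,-.2333,.17,3.091)"
```

```text
time: 28.2
tool_pos: [0.5638, -0.1327, 0.2798]
tool_rot: [-3.141, -0.001, 2.12]
time: 28.62
tool_pos: [0.5645, -0.1324, 0.2803]
tool_rot: [3.141, -0.002, 2.718]
t 28.6167 shift mm [ 104.1 -157.7  110.4] turn -0.3725 yaw 2.7185
```

```bash

python3 -m jog '[[[0.5,0.018,-0.027,0.01,-0.1],[0.5,0.038,-0.058,0.025,-0.2],[0.5,0.06,-0.09,0.045,-0.3],[0.5,0.08,-0.12,0.065,-0.372],[0.5,0.098,-0.148,0.085,-0.372]]]' | head -2
python3 -m jog '[[[0.5,0,0,0.01,0],[0.5,0,0,0.01,0],[0.5,0,0,0.01,0],[0.5,0,0,0.01,0]]]' | head -3
python3 -c "
from h import *
go(.4047,-.2333,.17,3.091)"
```

```text
time: 29.03
tool_pos: [0.4123, -0.2264, 0.1949]
time: 29.37
tool_pos: [0.4151, -0.2265, 0.1867]
tool_rot: [-3.141, 0.001, 3.085]
t 29.3667 shift mm [10.  -7.4 16.7] turn -0.0061 yaw 3.0849
```

```bash

python3 -m jog '[[[0.5,0.009,-0.007,0.01,-0.006],[0.5,0.009,-0.007,0.017,-0.006],[0.5,0.009,-0.007,0.017,-0.006],[0.5,0.009,-0.007,0.017,-0.006],[0.5,0.009,-0.007,0.017,-0.006]]]' 
python3 -c "
from h import *
go(.4047,-.2333,.057,3.091)"
```

```text
time: 29.78
tool_pos: [0.4054, -0.233, 0.1696]
tool_rot: [-3.141, 0.001, 3.09]
contact_force: [0.8, -0.3, 0.5]
opening: 0.0688
grip_force: 0.0
t 29.7833 shift mm [  0.7  -0.3 112.6] turn -0.0005 yaw 3.0905
```

```bash

python3 -m jog '[[[0.5,0.001,0,0.025,0],[0.5,0.001,0,0.05,0],[0.5,0.001,0,0.075,0],[0.5,0.001,0,0.095,0],[0.5,0.001,0,0.105,0]]]' | head -2
python3 -m jog '[[[0.5,0,0,0.005,0],[0.5,0,0,0.0075,0],[0.5,0,0,0.0075,0],[0.5,0,0,0.0075,0]]]' 
python3 -m jog '[[[0.3,0,0,0,0],[0.3,0,0,0,0],[-1,0,0,0,0],[-1,0,0,0,0],[-1,0,0,0,0]]]' 20
python3 -m jog '[[[-1,0,0,0,0],[-1,0,0,0,0],[-1,0,0,0,0]]]' 20
```

```text
time: 30.2
tool_pos: [0.4033, -0.2325, 0.0624]
time: 30.53
tool_pos: [0.4042, -0.2336, 0.0574]
tool_rot: [-3.141, 0.001, 3.09]
contact_force: [0.3, -0.1, 0.2]
opening: 0.0688
grip_force: 0.0
time: 30.95
tool_pos: [0.4039, -0.2334, 0.0572]
tool_rot: [-3.141, 0.001, 3.09]
contact_force: [-0.7, 1.1, 5.5]
opening: 0.0564
grip_force: 20.0
time: 31.2
tool_pos: [0.4039, -0.2333, 0.0572]
tool_rot: [-3.141, 0.001, 3.09]
contact_force: [0.7, 1.3, 6.0]
opening: 0.0567
grip_force: 20.1
```

```bash

python3 -m jog '[[[-1,0,0,-0.01,0],[-1,0,0,-0.03,0],[-1,0,0,-0.055,0],[-1,0,0,-0.08,0],[-1,0,0,-0.085,0]]]' | head -2
python3 -c "
from h import *
go(.6115,.0034,.14,3.091)"
```

```text
time: 31.62
tool_pos: [0.4049, -0.2343, 0.1447]
t 31.6167 shift mm [-194.   248.1    4.8] turn -0.0011 yaw 3.0899
```

```bash

python3 -m jog '[[[-1,-0.012,0.015,0,0],[-1,-0.032,0.041,0,0],[-1,-0.054,0.069,0,0],[-1,-0.076,0.097,0,0],[-1,-0.098,0.125,0,0]]]' | head -2
python3 -m jog '[[[-1,-0.022,0.028,0,0],[-1,-0.044,0.056,0,0],[-1,-0.064,0.082,0,0],[-1,-0.08,0.103,0,0],[-1,-0.09,0.115,0,0]]]' | head -2
python3 -m jog '[[[-1,-0.004,0.006,0,-0.001],[-1,-0.006,0.008,0,-0.001],[-1,-0.006,0.008,0,-0.001],[-1,-0.006,0.008,0,-0.001],[-1,-0.006,0.008,0,-0.001]]]' | head -3
python3 -c "
from h import *
go(.6115,.0034,.06,3.091)"
```

```text
time: 32.03
tool_pos: [0.5082, -0.1121, 0.1404]
time: 32.45
tool_pos: [0.6046, -0.0005, 0.1398]
time: 32.87
tool_pos: [0.6095, 0.0033, 0.1416]
tool_rot: [-3.141, -0.001, 3.089]
t 32.8667 shift mm [-2.   0.2 81.6] turn -0.0015 yaw 3.0895
```

```bash

python3 -m jog '[[[-1,-0.001,0,0.02,0],[-1,-0.001,0,0.04,0],[-1,-0.001,0,0.058,0],[-1,-0.001,0,0.068,0],[-1,-0.001,0,0.072,0]]]' | head -2
python3 -m jog '[[[-1,0,0,0.002,0],[-1,0,0,0.003,0],[-1,0,0,0.003,0],[-1,0,0,0.003,0],[-1,0,0,0.003,0]]]' 
python3 -c "
from h import *
go(.6115,.0034,.06,3.091)"
```

```text
time: 33.28
tool_pos: [0.61, 0.0037, 0.0681]
time: 33.7
tool_pos: [0.6117, 0.0043, 0.0676]
tool_rot: [-3.142, 0.002, 3.091]
contact_force: [-0.7, 0.0, -2.4]
opening: 0.0566
grip_force: 20.0
t 33.7 shift mm [ 0.1 -0.9  7.6] turn -0.0001 yaw 3.0909
```

```bash

python3 -m jog '[[[-1,0,-0.0005,0.003,0],[-1,0,-0.0005,0.006,0],[-1,0,-0.0005,0.0075,0],[-1,0,-0.0005,0.0075,0],[-1,0,-0.0005,0.0075,0]]]' 
python3 -m jog '[[[0.3,0,0,0,0],[0.35,0,0,0,0],[0.6,0,0,0,0],[0.7,0,0,0,0],[0.7,0,0,0,0]]]'
python3 -m jog '[[[0.7,0,0,-0.02,0],[0.7,0,0,-0.05,0],[0.7,0,0,-0.08,0],[0.7,0,0,-0.11,0],[0.7,0,0,-0.115,0]]]' | head -2
python3 -c "
from h import *
go(.4097,-.3349,.17,3.036)"
```

```text
time: 34.12
tool_pos: [0.611, 0.0039, 0.0593]
tool_rot: [3.142, -0.0, 3.091]
contact_force: [-1.5, -0.0, 0.3]
opening: 0.0567
grip_force: 20.0
time: 34.53
tool_pos: [0.6113, 0.0039, 0.0593]
tool_rot: [3.141, 0.0, 3.091]
contact_force: [-0.2, -0.2, -0.4]
opening: 0.076
grip_force: 0.0
time: 34.95
tool_pos: [0.6137, 0.0036, 0.1801]
t 34.95 shift mm [ 186.7 -348.4    8.5] turn 0.0549 yaw 3.0909
```

```bash

python3 -m jog '[[[1,0.014,-0.026,0,0],[1,0.031,-0.058,0,0],[1,0.048,-0.09,0,0],[1,0.065,-0.122,0,0],[1,0.083,-0.155,0,0]]]' | head -2
python3 -m jog '[[[1,0.017,-0.033,0,0],[1,0.035,-0.066,0,0],[1,0.053,-0.1,0,0],[1,0.07,-0.132,0,0],[1,0.088,-0.164,0,0.055]]]' | head -2
python3 -m jog '[[[1,0.01,-0.02,0.003,0.01],[1,0.016,-0.029,0.003,0.01],[1,0.016,-0.029,0.003,0.01],[1,0.016,-0.029,0.003,0.01],[1,0.016,-0.029,0.003,0.01]]]' | head -3
python3 -c "
from h import *
go(.4097,-.3349,.054,3.036)"
```

```text
time: 35.37
tool_pos: [0.5194, -0.1477, 0.1739]
time: 35.78
tool_pos: [0.423, -0.3074, 0.174]
time: 36.2
tool_pos: [0.4059, -0.332, 0.1712]
tool_rot: [3.141, 0.0, 3.027]
t 36.2 shift mm [ -4.   -2.5 117.2] turn -0.0089 yaw 3.0271
```

```bash

python3 -m jog '[[[1,-0.004,-0.002,0.025,-0.009],[1,-0.004,-0.002,0.05,-0.009],[1,-0.004,-0.002,0.075,-0.009],[1,-0.004,-0.002,0.1,-0.009],[1,-0.004,-0.002,0.11,-0.009]]]' | head -2
python3 -m jog '[[[1,0,0,0.005,0],[1,0,0,0.007,0],[1,0,0,0.007,0],[1,0,0,0.007,0]]]' 
python3 -c "
from h import *
go(.4097,-.3349,.054,3.036)"
```

```text
time: 36.62
tool_pos: [0.4088, -0.3329, 0.0584]
time: 36.95
tool_pos: [0.4097, -0.3361, 0.0554]
tool_rot: [-3.14, 0.002, 3.035]
contact_force: [-0.8, -0.5, 1.4]
opening: 0.0921
grip_force: 0.0
t 36.95 shift mm [0.2 1.2 1.4] turn -0.0008 yaw 3.0352
```

```bash

python3 -m jog '[[[0,0,0.001,0.001,0],[0,0,0.001,0.001,0],[-0.1,0,0.001,0.001,0],[-0.15,0,0.001,0.001,0],[-0.2,0,0.001,0.001,0]]]' 20 | head -2
python3 -m jog '[[[-1,0,0,0,0],[-1,0,0,0,0],[-1,0,0,0,0],[-1,0,0,0,0],[-1,0,0,0,0]]]' 20
python3 -m jog '[[[-1,0,0,-0.01,0],[-1,0,0,-0.03,0],[-1,0,0,-0.055,0],[-1,0,0,-0.08,0],[-1,0,0,-0.085,0]]]' | head -2
python3 -c "
from h import *
go(.540,.0046,.14,3.036)"
```

```text
time: 37.37
tool_pos: [0.4091, -0.3348, 0.0534]
time: 37.78
tool_pos: [0.4091, -0.3347, 0.0533]
tool_rot: [-3.142, 0.0, 3.035]
contact_force: [0.1, 0.4, 1.7]
opening: 0.0555
grip_force: 20.0
time: 38.2
tool_pos: [0.4104, -0.336, 0.1422]
t 38.2 shift mm [-92.6 352.5   1.2] turn -0.001 yaw 3.035
```

```bash

python3 -m jog '[[[-1,-0.004,0.022,0,0],[-1,-0.012,0.056,0,0],[-1,-0.021,0.092,0,0],[-1,-0.03,0.128,0,0],[-1,-0.039,0.164,0,0]]]' | head -2
python3 -m jog '[[[-1,-0.01,0.036,0,0],[-1,-0.019,0.072,0,0],[-1,-0.028,0.107,0,0],[-1,-0.036,0.137,0,0],[-1,-0.042,0.16,0,0]]]' | head -2
python3 -m jog '[[[-1,-0.006,0.018,0,0],[-1,-0.01,0.027,0,0],[-1,-0.01,0.028,0,0],[-1,-0.01,0.028,0,0],[-1,-0.01,0.028,0,0]]]' | head -3
python3 -c "
from h import *
go(.540,.0046,.056,3.036)"
```

```text
time: 38.62
tool_pos: [0.4651, -0.174, 0.1376]
time: 39.03
tool_pos: [0.5241, -0.0184, 0.1375]
time: 39.45
tool_pos: [0.5365, 0.0046, 0.1379]
tool_rot: [-3.141, -0.001, 3.034]
t 39.45 shift mm [-3.5  0.3 81.9] turn -0.0019 yaw 3.0341
```

```bash

python3 -m jog '[[[-1,-0.003,0,0.02,-0.001],[-1,-0.003,0,0.04,-0.001],[-1,-0.003,0,0.058,-0.001],[-1,-0.003,0,0.068,-0.001],[-1,-0.003,0,0.073,-0.001]]]' | head -2
python3 -m jog '[[[-1,0,0,0.002,0],[-1,0,0,0.003,0],[-1,0,0,0.003,0],[-1,0,0,0.003,0],[-1,0,0,0.003,0]]]' 
python3 -c "
from h import *
go(.540,.0046,.056,3.036)"
```

```text
time: 39.87
tool_pos: [0.539, 0.0043, 0.0638]
time: 40.28
tool_pos: [0.5405, 0.0053, 0.063]
tool_rot: [3.142, 0.001, 3.036]
contact_force: [0.0, -0.5, -2.0]
opening: 0.0561
grip_force: 20.0
t 40.2833 shift mm [ 0.5 -0.7  7. ] turn -0.0001 yaw 3.0359
```

```bash

python3 -m jog '[[[-1,0,-0.0005,0.003,0],[-1,0,-0.0005,0.006,0],[-1,0,-0.0005,0.007,0],[-1,0,-0.0005,0.007,0],[-1,0,-0.0005,0.007,0]]]' 
python3 -m jog '[[[0.3,0,0,0,0],[0.35,0,0,0,0],[0.6,0,0,0,0],[0.8,0,0,0,0],[0.8,0,0,0,0]]]'
python3 -m jog '[[[0.8,0,0,-0.02,0],[0.8,0,0,-0.05,0],[0.8,0,0,-0.09,0],[0.8,0,0,-0.13,0],[0.8,0,0,-0.17,0]]]' | head -2
python3 -m jog '[[[1,-0.02,0,-0.03,0],[1,-0.04,0,-0.06,0],[1,-0.04,0,-0.075,0],[1,-0.04,0,-0.075,0],[1,-0.04,0,-0.075,0]]]' | head -2
python3 -m jog '[[[1,0,0,0,0],[1,0,0,0,0],[1,0,0,0,0]]]' | head -3
python3 - <<'E'
from h import *
s=robot.observe();im=np.ascontiguousarray(robot.read_camera("wrist")[:,:,::-1]);cv2.imwrite("pics/w5.png",im)
p=pose("wrist",s);V=cv2.cvtColor(im,cv2.COLOR_BGR2HSV)[:,:,2];g=cv2.cvtColor(im,cv2.COLOR_BGR2GRAY)
u=px(p,[[.54,.0045,.101],[.612,.003,.096]]);print(u)
a,b=u[0].astype(int)
c=big(V<75,(a-35,b-36,a+36,b+30));print("tinlid",rect(ray(p,c,.101)))
w=np.load("w1.npy");p1=pose("wrist",dict(tool_pos=w[:3],tool_rot=w[3:]));g1=cv2.imread("pics/w1.png",0)
print("tumbler before",edgefit(g1,p1,(277,222),.096,(14,28),-1,28)," after",edgefit(g,p,u[1],.096,(14,28),-1,28))
E
```

```text
time: 40.7
tool_pos: [0.5399, 0.0048, 0.0553]
tool_rot: [3.142, -0.0, 3.036]
contact_force: [-0.0, -0.7, 0.8]
opening: 0.0557
grip_force: 20.0
time: 41.12
tool_pos: [0.5401, 0.0048, 0.0552]
tool_rot: [3.142, 0.0, 3.036]
contact_force: [-0.3, 0.1, -0.1]
opening: 0.0774
grip_force: 0.0
time: 41.53
tool_pos: [0.5395, 0.0049, 0.227]
time: 41.95
tool_pos: [0.5797, 0.0006, 0.3002]
time: 42.2
tool_pos: [0.579, 0.0007, 0.2988]
tool_rot: [3.141, -0.003, 3.036]
[[275.31852547 164.63555911]
 [280.32689663 224.23591336]]
tinlid (array([540.3,   4.2]), array([54.5, 55.1]), 83.96)
tumbler before (array([615. ,   2.9]), np.float64(25.5), np.int64(19), 60)  after (array([613.3,   5.2]), np.float64(24.8), np.int64(16), 60)
```

View pics/w5.png

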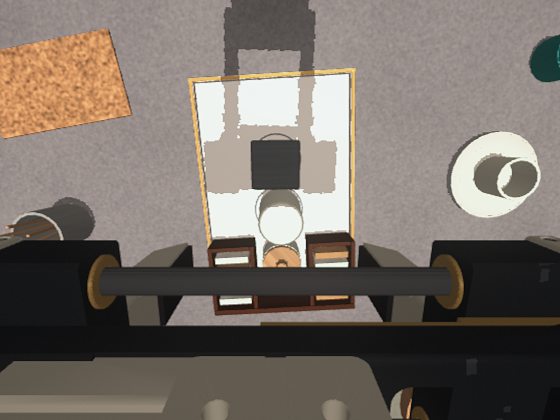

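The picture shows the tin at (275,165), the tumbler at (280,223), the pot in the niche at (281,258), and the bowl on the saucer. The tin is back within 0.3 mm. I'll retract and compare before and after in the top view.

```bash

python3 -m jog '[[[1,0.04,0,0,0],[1,0.08,0,0,0],[1,0.12,0,0,0],[1,0.155,0,0,0],[1,0.17,0,0,0]]]' | head -2
python3 -m jog '[[[1,0,-0.04,0,0],[1,0,-0.08,0,0],[1,0,-0.12,0,0],[1,0,-0.15,0,0],[1,0,-0.16,0,0]]]' | head -2
python3 - <<'E'
from h import *
im=np.ascontiguousarray(robot.read_camera("top")[:,:,::-1]);cv2.imwrite("pics/t9.png",im);t=pose("top")
def fit(f,p,c): return edgefit(cv2.imread(f,0),p,c,.096,(14,28) if 'w' in f else (8,14),-1,25.4)
w=np.load("w1.npy");print("tumbler w1",fit("pics/w1.png",pose("wrist",dict(tool_pos=w[:3],tool_rot=w[3:])),(277,222)))
s=dict(tool_pos=[.579,.0007,.2988],tool_rot=[3.141,-.003,3.036]);print("tumbler w5",fit("pics/w5.png",pose("wrist",s),(280,223)))
for f in ("top0","t9"): 
    print("tumbler",f,fit(f"pics/{f}.png",t,(292,163)))
    V=cv2.cvtColor(cv2.imread(f"pics/{f}.png"),cv2.COLOR_BGR2HSV)[:,:,2];print("tin",rect(ray(t,big(V<110,(272,180,312,212)),.101)))
g=cv2.imread("pics/t9.png",0)
print("bowl",edgefit(g,t,px(t,[[.595,.316,.055]])[0],.055,(7,10.5),1,24),"saucer",edgefit(g,t,px(t,[[.595,.316,.012]])[0],.012,(18,30),-1,62))
o=np.hstack([cv2.resize(cv2.imread("pics/t9.png")[95:255,130:460],None,fx=2.4,fy=2.4)]);cv2.imwrite("pics/t9c.png",o)
E
```

```text
time: 42.67
tool_pos: [0.4066, 0.0192, 0.2998]
time: 43.08
tool_pos: [0.3931, -0.1438, 0.2999]
tumbler w1 (array([612.3,   2.7]), np.float64(25.3), np.int64(53), 60)
tumbler w5 (array([612.1,   3.3]), np.float64(25.3), np.int64(51), 60)
tumbler top0 (array([611.1,   3.5]), np.float64(25.4), np.int64(57), 60)
tin (array([535.4,   6. ]), array([54.1, 69. ]), 84.02)
tumbler t9 (array([610.9,   4.3]), np.float64(25.4), np.int64(59), 60)
tin (array([535.9,   6.5]), array([53.7, 68. ]), 84.81)
bowl (array([595.8, 317.7]), np.float64(23.0), np.int64(35), 60) saucer (array([595.6, 315.4]), np.float64(61.5), np.int64(56), 60)
```

View pics/t9c.png

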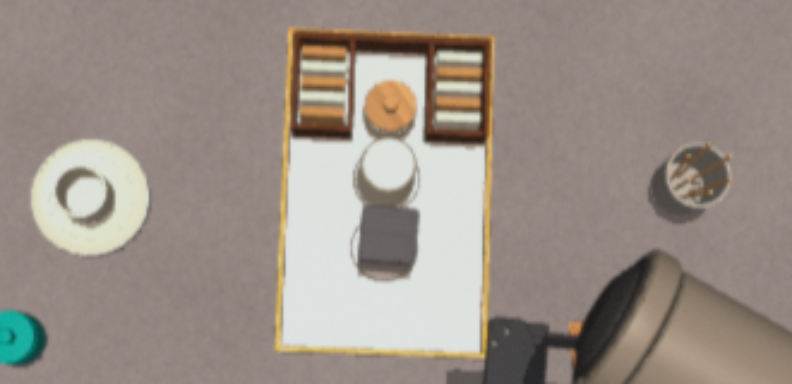

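Everything is back where it belongs: the tumbler and tin are within about 1 mm, the bowl is about 2 mm off the saucer's middle, the pot is in the niche, and the stirrers are untouched. I'll hand it in.

```bash
python3 -m jog '[[[1,0,0,0,0],[1,0,0,0,0],[1,0,0,0,0]]]' | head -2; python3 -c "
from cell import robot
print(robot.hand_in())"
```

```text
time: 43.38
tool_pos: [0.3939, -0.1393, 0.3001]
the job is handed in; nothing more can be done
None
```

The job is handed in after 43 s of the 139 s allowed: the bowl is on the saucer about 2 mm off its middle, the pot is in the niche within about 1 mm of where the bowl was, the tumbler and tin are back within about 1 mm, and the stirrer cup was not touched.

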